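Hold the slip box's flap to its hinge for pinning

ROBOT

A 6-joint arm with a two-finger parallel gripper is mounted at the origin on a cart in front of the work surface, level with it; the furniture and walls round the work are solid. World frame = base frame: x ahead of the robot, y to its left, z up, the work surface at z = 0. Lengths are in m, angles in rad, forces in N, time in s.
With the tool pointing down it reaches from about 0.375 to 0.9 m from the base axis. Payload 3.1 kg.
Tool frame: the origin (TCP) lies at the very end of the fingers, on their centre line; the grasp point (between the pads) lies grasp_offset behind it (grasp_offset is the distance from the TCP to the grasp point, in m); z points along the fingers, y is the direction in which the jaws open and shut (so a half turn about z gives the same grasp; the last joint's range is limited). The gripper opens to 85 mm and grips with 20 to 120 N. Pads are 22 mm wide; open, the fingers measure 114 mm over their backs; the gripper's body (76 mm by 85 mm) begins 54 mm behind the grasp point. The pads swing forward as they close: fully open they stand 13 mm farther back than shut.
Start: joints at [-1.5, 0.527, 1.433, -0, 1.181, -0.178], TCP at [0.155, -0.606, 0.231] pointing down, gripper open.
Joint ranges: [-3.08, 3.08], [-0.75, 2.2], [0.22, 2.44], [-1.43, 4.57], [0, 2.65], [-2.85, 2.85]. Speed limits (rad/s): [2.79, 2.79, 3.14, 3.14, 3.14, 3.14].

INTERFACE

Orientations are given as [roll, pitch, yaw] about the fixed x, y, z axes, in that order (R = Rz(yaw) Ry(pitch) Rx(roll)).
In Python, from cell import sense, read_camera, sign_off, regions_of, pinpoint, grasp_offset gives the robot as it stands.
- The arm moves only by the tool drive_tool, never from a script. Its arguments are lists of equal length, an entry for each row: "linear": the shift along the world's x, y, z in m, a list of three; "delta_rot": the turn, a rotation vector about the world's x, y, z in degrees, a list of three; "hand": the gripper command: -1 is shut, 1 is fully open, values between are in proportion. In form: {"linear": [[tx, ty, tz], ...], "delta_rot": [[wx, wy, wz], ...], "hand": [hand, ...]}. A call has 1 to 12 rows; each row shifts and turns the commanded pose from where the row before left it; what a row does not reach is not made up. A row lasts 1/8 s, in which the tool goes at most 62.5 mm and 10.7 degrees, less where a joint would pass 70% of its speed; a pose out of reach is approached as far as the arm can. A call with a gripper value outside its range is refused whole. The fingers move at their own pace and stop on an object; "squeeze" is the grip in N (left out, the last holds). Time passes only in rows, so rows that do not move let the fingers close. It gives the time, the measured TCP pose, the force and the opening at its end, in the units of the state.
- sense(): the state, without advancing time (a new reading comes with each control period).
- read_camera(name): name is "scene" or "top" or "wrist"; returns a dict with "img" (384x512x3 uint8, blue, green, red), "fx", "fy", "cx", "cy" (pixels), "dist" ([k1, k2, p1, p2, k3] as OpenCV has them; the pictures are not rectified), "pose" (4x4, takes a point from camera to world coordinates); the wrist camera has in their place "hand_eye" (4x4, takes a point from camera to tool coordinates, whose origin is the TCP and whose axes are the flange's). Camera axes: x right, y down, z forward; pixel columns grow to the right and rows downward; lengths in m; the calibration is good to about 2 mm. A picture is of the moment at which its call begins: read the wrist's pose just before it. There is no depth.
- sign_off(): hands the job in, once; it reports no verdict.
Trained networks look in a picture, given as the dict that the camera call returned (one of the last four; its "shot" number tells which), for a name from the list of things; names that differ only in an ending like _2 or _b are one class to them, and where a whole thing is asked for, a point or a joint stands for the part that bears it (a point fixed in the world has none). Each returns a list of dicts, best first, with "confidence" (0 to 1); they miss things now and then, are a little off and sometimes report something else, mostly with a low value. They report only what shows in the picture. A call takes as long as a camera call. They do not tell look-alikes from the thing itself.
- regions_of(picture, name): "mask" (384x512 bool, what is visible of it) and "rect" ([left, top, right, bottom] in pixels, round what is visible of it).
- pinpoint(picture, name): "point" ([row, column] in pixels: a listed point, or the origin of a listed thing).
The state is a dict: "time": time; "joint_positions": joint angles; "joint_vel": joint speeds; "effort": joint torques, N m; "eef_pos": TCP position; "tool_rot": TCP orientation; "wrist_force": force on the tool from outside, world axes, zero at the start; "moment": the same for the moment, N m; "grip_width": finger opening in m.
Only numpy, scipy, OpenCV 4.12 (cv2) and the standard library are available. Lean on these libraries where they do the work, as an engineer would, in place of code of your own. Each camera call takes 0.05 s, during which the arm holds its last target.

TASK

The wooden slip box on the lending desk is getting its front flap back. First slide the box's flat cover fully shut over the slip compartment, because it stands out over the hinge; then pick up the loose flap, bring its hinge knuckle in between the two knuckles on the box so that the three holes line up for a 5 mm pin, with the flap level, steel leaf on top, and not forced against the box. Finish while still holding it in the air like that, without letting go, so that a colleague could push the pin through, and leave the stapler, black tape roll and jar where they are.

Things in the scene. Friction and masses are not known exactly. Their poses are not given: they have to be found in the camera images.
- slip_box: Pale wooden slip box, fixed. Origin on the desk under the middle of its hinge axis; x from the hinge to the compartment, y along the hinge axis, z up. At x 11 to 42 mm a jamb block 100 mm wide (y), 45 mm high with the steel leaf on it; at x 40 to 160 mm the slip compartment, 100 mm wide, walls 64 mm high. Under and on the -x side of the hinge is bare desk: nothing there carries the flap.
- hinge_axis (a point): Middle of the box's hinge axis, 36 mm above the desk, axes as slip_box. Two steel knuckles (barrels along y, 18 mm outside diameter, 9 mm hole) lie on this axis at y 13 to 33 and -33 to -13 mm, leaving a 26 mm gap. The flap's knuckle hole belongs at this point.
- cover (a joint): Flat wooden slide cover, 112 x 81 x 7 mm, top 61 mm above the desk. Value in m: 0 = fully shut over the compartment (hard stop), up to 0.07 = drawn out by that much along the box's -x, overhanging the hinge. Starts 0.05 to 0.068. It stays where it is left; sliding takes about 2 N.
- cover_grip (a point): Middle of the upright ridge on the cover by which it is slid, 72 mm above the desk. The ridge is 12 mm thick along the box's x, 40 mm long along y and stands 61 to 82 mm above the desk. With the cover shut this point is at x = 56 mm in the box's frame. The cover reaches 16 mm from it towards -x and 96 mm towards +x.
- flap: Loose flap, 0.09 to 0.18 kg: pale wooden block 80 x 46 x 18 mm (x, y, z), a 3 mm steel leaf 40 mm wide on top (top at z 21 mm), one steel knuckle beyond the +x edge. Origin at the centre of the block's underside, x to the knuckle, z up; lies flat, leaf on top. Grip it across its 46 mm width. Held at the hinge its axes point as the box's and its underside is 24 mm above the desk.
- flap_hole (a point): Centre of the hole in the flap's knuckle, 52 mm along x and 12 mm along z from the flap's origin. The knuckle is a barrel along the flap's y, 18 mm outside diameter, 9 mm hole, 20 mm long (3 mm play on each side between the box's knuckles).
- stapler: Dark desk stapler, 138 x 36 x 53 mm, bystander; origin at the centre of its underside.
- tape_black: Roll of black tape lying flat, 54 mm across, 18 mm high, bystander; origin at the centre of its underside.
- jar_yellow: Glass jar with yellow lid, 92 mm across, 123 mm high, bystander; origin at the centre of its underside.
Mind the look-alikes: they are no part of the job. There is more than one size of the flap; the job needs the smallest.

How it is judged:
By the outcome, as a careful person would: the job done as asked, in the order asked, and still so for the second after the job is handed in, while the arm keeps its last pose, push and grip.
It also fails if it takes over 51 s, if anything falls off the work surface, if the arm or the gripper's body presses on something with over 40 N, if the wrist force passes 120 N, or if a joint passes its speed limit or range.

## Working session

There is one attempt and no reset: what is moved stays moved. The work goes in short steps, Python scripts to look and compute and a tool call to move; the robot and the scene stay as the last step left them, time stands still between calls to the robot, and variables do not carry over. Pictures are saved under pics/ and viewed, and the job is handed in when it is done.

Besides the shell and the picture viewer there is one more tool, called after "Emit:" as name(argument=value, ...), one argument or row to a line, values as JSON. drive_tool: Moves the arm, as the interface text tells. Its arguments: {"type":"object","properties":{"linear":{"type":"array","items":{"type":"array","items":{"type":"number"}}},"delta_rot":{"type":"array","items":{"type":"array","items":{"type":"number"}}},"hand":{"type":"array","items":{"type":"number"}},"squeeze":{"type":"number"}},"required":["linear","delta_rot","hand"]}

```bash
ls; mkdir -p pics; cat > h.py <<'E'
import numpy as np, cv2, json
from scipy.spatial.transform import Rotation as R
from cell import sense, read_camera, sign_off, regions_of, pinpoint, grasp_offset
def K(c): return np.array([[c["fx"],0,c["cx"]],[0,c["fy"],c["cy"]],[0,0,1.]])
def pose(c,s=None):
    if "pose" in c: return np.array(c["pose"])
    T=np.eye(4); T[:3,:3]=R.from_euler("xyz",s["tool_rot"]).as_matrix(); T[:3,3]=s["eef_pos"]
    return T@np.array(c["hand_eye"])
def ray(c,rc,z,s=None):
    "pixel [row,col] -> world point at height z"
    T=pose(c,s); u=cv2.undistortPoints(np.array([[[rc[1],rc[0]]]],float),K(c),np.array(c["dist"],float))[0,0]
    d=T[:3,:3]@np.array([u[0],u[1],1]); o=T[:3,3]
    return o+d*(z-o[2])/d[2]
def proj(c,P,s=None):
    T=np.linalg.inv(pose(c,s)); P=np.atleast_2d(P)
    r,_=cv2.Rodrigues(T[:3,:3])
    q,_=cv2.projectPoints(P.astype(float),r,T[:3,3],K(c),np.array(c["dist"],float))
    return q[:,0,:]
E
python3 - <<'E'
from h import *
print(grasp_offset, sense())
for n in ["scene","top"]:
    c=read_camera(n); cv2.imwrite(f"pics/{n}0.png",c["img"])
    print(n,c["fx"],np.round(c["pose"],3).tolist())
    for k in ["slip_box","flap","cover","stapler","tape_black","jar_yellow"]:
        print(k,[(np.round(d["rect"]).tolist(),round(d["confidence"],2)) for d in regions_of(c,k)])
    for k in ["slip_box","hinge_axis","cover_grip","flap","flap_hole"]:
        print(k,[(np.round(d["point"]).tolist(),round(d["confidence"],2)) for d in pinpoint(c,k)])
E
```

```text
pics
0.0187 {'time': 0.0, 'joint_positions': array([-1.49950513e+00,  5.28465463e-01,  1.43391749e+00,  1.24921974e-05,
        1.18140357e+00, -1.78515549e-01]), 'joint_vel': array([-1.11389079e-03, -8.49768469e-05, -1.12213164e-03,  1.09857779e-03,
       -7.10975393e-04,  3.80970954e-04]), 'effort': array([-2.05546708e-04, -4.42357707e+01, -1.78023702e+01, -3.29150462e-04,
        8.39666318e-03,  5.17661775e-06]), 'eef_pos': array([ 0.15448049, -0.60485974,  0.23032923]), 'tool_rot': array([-3.13943570e+00, -4.00924777e-04,  2.49801556e-01]), 'wrist_force': array([-0.48210638,  0.215409  ,  0.68042474]), 'moment': array([ 0.04107179, -0.00289153,  0.04594808]), 'grip_width': 0.08520514370618221}
scene 346.97449419574895 [[-0.86, -0.215, 0.463, -0.116], [-0.511, 0.352, -0.784, 1.056], [0.005, -0.911, -0.413, 0.618], [0.0, 0.0, 0.0, 1.0]]
slip_box [([164.0, 205.0, 223.0, 236.0], 0.93)]
flap [([236.0, 200.0, 264.0, 214.0], 0.63), ([307.0, 184.0, 337.0, 193.0], 0.57), ([293.0, 167.0, 305.0, 185.0], 0.21)]
cover [([188.0, 210.0, 223.0, 228.0], 0.67)]
stapler [([292.0, 170.0, 306.0, 18
[... 494 characters left out ...]
-0.996, 1.485], [0.0, 0.0, 0.0, 1.0]]
slip_box [([171.0, 141.0, 205.0, 198.0], 0.71)]
flap [([337.0, 225.0, 373.0, 263.0], 0.95), ([303.0, 196.0, 319.0, 226.0], 0.86)]
cover [([177.0, 163.0, 206.0, 199.0], 0.68)]
stapler [([177.0, 163.0, 202.0, 199.0], 0.6), ([355.0, 193.0, 394.0, 209.0], 0.55)]
tape_black [([121.0, 217.0, 140.0, 232.0], 0.74)]
jar_yellow [([98.0, 139.0, 136.0, 169.0], 0.95), ([120.0, 218.0, 140.0, 234.0], 0.26)]
slip_box [([193.0, 194.0], 0.83)]
hinge_axis [([191.0, 194.0], 0.89)]
cover_grip [([191.0, 190.0], 0.88)]
flap [([184.0, 261.0], 0.83), ([211.0, 312.0], 0.73), ([240.0, 352.0], 0.64)]
flap_hole [([254.0, 368.0], 0.94), ([200.0, 277.0], 0.67), ([199.0, 317.0], 0.58)]
```

```bash
python3 - <<'E'
import cv2
a=cv2.imread("pics/top0.png")[110:290,90:410]; cv2.imwrite("pics/top0z.png",cv2.resize(a,None,fx=2.5,fy=2.5,interpolation=2))
a=cv2.imread("pics/scene0.png")[140:300,100:360]; cv2.imwrite("pics/scene0z.png",cv2.resize(a,None,fx=3,fy=3,interpolation=2))
E
```

```text
(no output)
```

View pics/top0z.png

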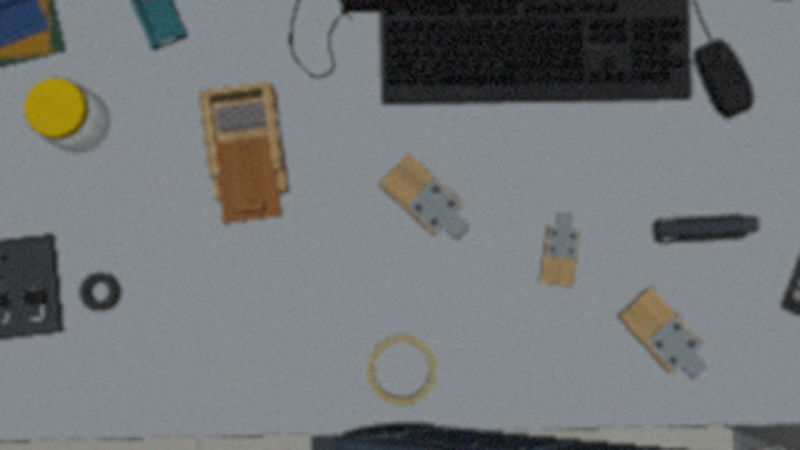

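View pics/scene0z.png

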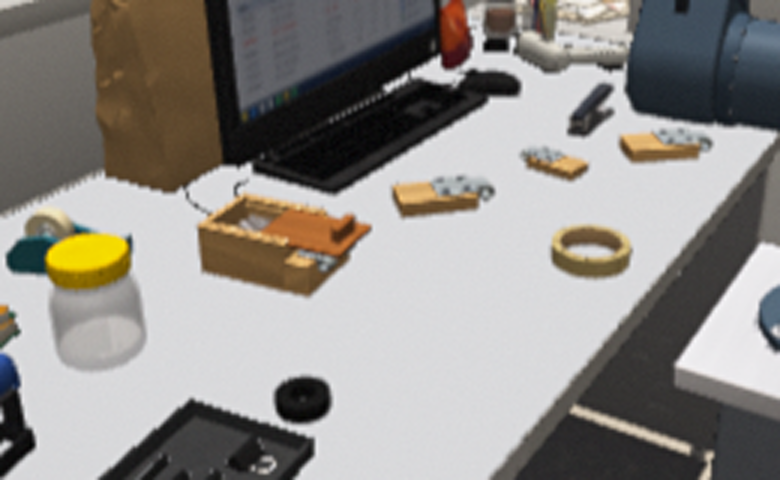

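Look-alikes, top picture (row, col): A (187,259), B (211,312), C (240,352). B is clearly the smallest, so I'll check it by size.

```bash
python3 - <<'E'
from h import *
c=read_camera("top")
for k,z in [("flap",0.0),("flap_hole",.012),("hinge_axis",.036),("cover_grip",.072),("slip_box",0),("jar_yellow",0),("stapler",0),("tape_black",0)]:
    for d in pinpoint(c,k): print(k,np.round(d["point"],1),round(d["confidence"],2),np.round(ray(c,d["point"],z),4))
for d in regions_of(c,"flap"):
    m=d["mask"].astype(np.uint8); ct=max(cv2.findContours(m,0,1)[0],key=cv2.contourArea)
    p=np.array([ray(c,(q[0][1],q[0][0]),.02)[:2] for q in ct],np.float32)
    print(d["rect"],d["confidence"],cv2.minAreaRect(p))
for k in ["slip_box","cover"]:
  for d in regions_of(c,k):
    m=d["mask"].astype(np.uint8); ct=max(cv2.findContours(m,0,1)[0],key=cv2.contourArea)
    p=np.array([ray(c,(q[0][1],q[0][0]),.06)[:2] for q in ct],np.float32)
    print(k,d["rect"],d["confidence"],cv2.minAreaRect(p))
a=c["img"][170:270,230:390]; cv2.imwrite("pics/crop1.png",cv2.resize(a,None,fx=5,fy=5,interpolation=2))
E
```

```text
flap [184.1 258.4] 0.65 [ 0.5718 -0.0347  0.    ]
flap [212.2 310.5] 0.61 [ 0.4684 -0.2172  0.    ]
flap [242.6 355.3] 0.58 [ 0.3582 -0.3721  0.    ]
flap_hole [253.8 363.7] 0.79 [ 0.3191 -0.3968  0.012 ]
flap_hole [201.6 274.6] 0.72 [ 0.5075 -0.09    0.012 ]
flap_hole [198.7 316.5] 0.55 [ 0.515  -0.2381  0.012 ]
hinge_axis [189.6 194. ] 0.57 [0.5525 0.1894 0.036 ]
cover_grip [188.6 188.4] 0.96 [0.5524 0.2038 0.072 ]
slip_box [190.4 193.1] 0.63 [0.5535 0.1969 0.    ]
slip_box [212.6 310.2] 0.15 [ 0.467  -0.2161  0.    ]
jar_yellow [157.3 121.3] 0.63 [0.6763 0.4506 0.    ]
stapler [200.6 372.4] 0.93 [ 0.5055 -0.4395  0.    ]
tape_black [226.2 133.4] 0.74 [0.4312 0.4064 0.    ]
[243.9, 169.6, 280.0, 201.6] 0.96 ((0.5493835806846619, -0.041224218904972076), (0.1327952891588211, 0.06299250572919846), 46.41069793701172)
[302.2, 191.6, 318.0, 226.1] 0.61 ((0.4779437184333801, -0.22509394586086273), (0.05179231986403465, 0.10176873952150345), 81.67964172363281)
[336.6, 222.7, 373.7, 260.4] 0.55 ((0.3520749509334564, -0.36906111240386963), (0.13883061707019806, 0.06482917070388794), 40.523895263671875)
[352.8, 193.0, 392.2, 207.3] 0.2 ((0.5024715065956116, -0.4285351634025574), (0.032630179077386856, 0.1424698829650879), 0.7328658699989319)
slip_box [171.0, 145.8, 205.2, 198.6] 0.69 ((0.6168280243873596, 0.20845654606819153), (0.18628045916557312, 0.10453785955905914), 7.186483383178711)
```

View pics/crop1.png

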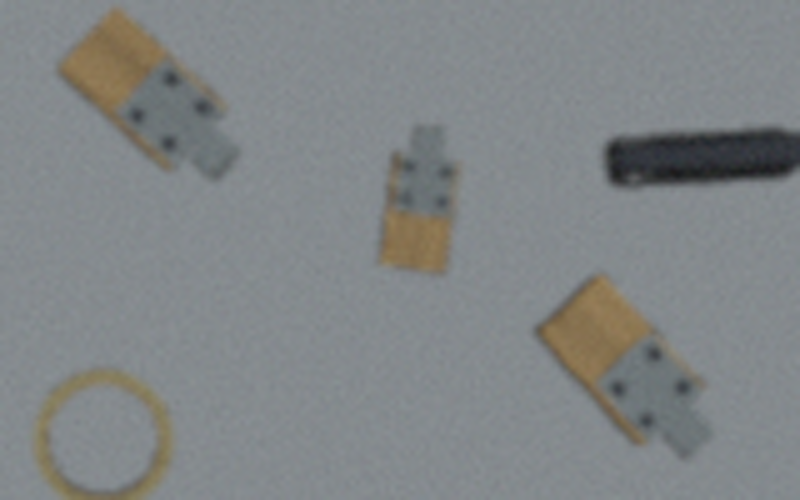

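B is the one: its outline is 102 x 50 mm, against 133 x 63 and 139 x 65 for A and C. The smallest flap is therefore at about (0.468, -0.217). I'll fly towards it and look with the wrist camera on the way to the box.

```bash
python3 - <<'E'
from h import *
c=read_camera("wrist"); print(c["fx"],c["fy"],c["cx"],np.round(c["hand_eye"],3).tolist())
E
```

```text
278.02273731503226 278.02273731503226 248.7600265466842 [[0.0, -0.949, -0.316, 0.082], [1.0, 0.0, -0.0, -0.001], [0.0, -0.316, 0.949, -0.142], [0.0, 0.0, 0.0, 1.0]]
```

Emit:
drive_tool(
  linear=[
    [0.04,0.05,0.01],
    [0.04,0.05,0.01],
    [0.04,0.05,0.01],
    [0.04,0.05,0.01],
    [0.035,0.05,0.01],
    [0.03,0.05,0.01],
    [0.02,0.05,0.01],
    [0.02,0.04,0],
    [0,0,0],
    [0,0,0],
  ],
  delta_rot=[
    [0,0,-5],
    [0,0,-5],
    [0,0,-5],
    [0,0,-7],
    [0,0,0],
    [0,0,0],
    [0,0,0],
    [0,0,0],
    [0,0,0],
    [0,0,0],
  ],
  hand=[1,1,1,1,1,1,1,1,1,1],
)

```text
time: 3.1
eef_pos: [0.4139, -0.223, 0.3]
tool_rot: [3.141, -0.0, -0.133]
wrist_force: [0.3, -1.3, -0.0]
grip_width: 0.0852
```

```bash
python3 - <<'E'
from h import *
s=sense(); c=read_camera("wrist"); cv2.imwrite("pics/w1.png",c["img"])
for k,z in [("flap",0.0),("flap_hole",.012)]:
    for d in pinpoint(c,k): print(k,np.round(d["point"],1),round(d["confidence"],2),np.round(ray(c,d["point"],z,s),4))
for d in regions_of(c,"flap"):
    m=d["mask"].astype(np.uint8); ct=max(cv2.findContours(m,0,1)[0],key=cv2.contourArea)
    p=np.array([ray(c,(q[0][1],q[0][0]),.018,s)[:2] for q in ct],np.float32)
    print(d["rect"],d["confidence"],cv2.minAreaRect(p))
E
```

```text
flap [ 70.5 110.4] 0.87 [ 0.5581 -0.0357  0.    ]
flap [111.7 244.6] 0.61 [ 0.4734 -0.2235  0.    ]
flap [169.5 334.6] 0.56 [ 0.3634 -0.3571  0.    ]
flap_hole [ 76.8 245.2] 0.89 [ 0.522  -0.2313  0.012 ]
flap_hole [100. 141.] 0.81 [ 0.511  -0.0745  0.012 ]
flap_hole [197.8 368.1] 0.73 [ 0.3113 -0.407   0.012 ]
[304.2, 136.1, 377.9, 211.9] 0.91 ((0.35568439960479736, -0.36811909079551697), (0.14059054851531982, 0.06203731521964073), 40.84343338012695)
[55.2, 27.8, 157.4, 109.2] 0.81 ((0.5507808923721313, -0.04099371284246445), (0.1393115520477295, 0.0649045929312706), 45.719295501708984)
[227.1, 67.7, 265.7, 141.3] 0.61 ((0.48029303550720215, -0.22607959806919098), (0.047939483076334, 0.09852401912212372), 82.37387084960938)
```

View pics/w1.png

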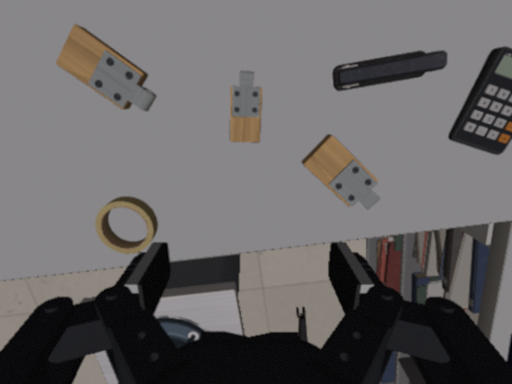

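The wrist view shows the smallest flap at (112,245), now pointing at yaw about -8°. Next I look at the box.

Emit:
drive_tool(
  linear=[
    [0.02,0.055,0],
    [0.02,0.055,0],
    [0.02,0.055,0],
    [0.02,0.055,0],
    [0.02,0.055,0],
    [0.02,0.055,0],
    [0,0.055,0],
    [0,0.02,0],
    [0,0,0],
    [0,0,0],
  ],
  delta_rot=[
    [0,0,4],
    [0,0,4],
    [0,0,4],
    [0,0,2.6],
    [0,0,0],
    [0,0,0],
    [0,0,0],
    [0,0,0],
    [0,0,0],
    [0,0,0],
  ],
  hand=[-1,-1,-1,-1,-1,-1,-1,-1,-1,-1],
)

```text
time: 4.55
eef_pos: [0.534, 0.1805, 0.2998]
tool_rot: [3.141, 0.001, 0.119]
wrist_force: [0.3, -0.2, -0.4]
grip_width: -0.0
```

```bash
python3 - <<'E'
from h import *
s=sense(); c=read_camera("wrist"); cv2.imwrite("pics/w2.png",c["img"]); print(s["eef_pos"],s["tool_rot"])
for k,z in [("slip_box",0.0),("hinge_axis",.036),("cover_grip",.072)]:
    for d in pinpoint(c,k): print(k,np.round(d["point"],1),round(d["confidence"],2),np.round(ray(c,d["point"],z,s),4))
for k in ["slip_box","cover"]:
  for d in regions_of(c,k):
    m=d["mask"].astype(np.uint8); ct=max(cv2.findContours(m,0,1)[0],key=cv2.contourArea)
    p=np.array([ray(c,(q[0][1],q[0][0]),.061,s)[:2] for q in ct],np.float32)
    print(k,d["rect"],d["confidence"],cv2.minAreaRect(p))
cv2.imwrite("pics/w2z.png",cv2.resize(c["img"][0:230,100:400],None,fx=2.6,fy=2.6,interpolation=2))
E
```

```text
[0.53397255 0.18053115 0.29975381] [3.14068702e+00 5.08474887e-04 1.18897229e-01]
slip_box [137.6 238.1] 0.79 [0.5514 0.2004 0.    ]
slip_box [143.6 234.3] 0.46 [0.5413 0.2054 0.    ]
hinge_axis [143.8 234.8] 0.58 [0.5471 0.2035 0.036 ]
cover_grip [153.8 236.7] 0.89 [0.5401 0.1985 0.072 ]
slip_box [188.6, 9.1, 275.7, 163.6] 0.75 ((0.6173305511474609, 0.21222084760665894), (0.18425409495830536, 0.10066300630569458), 6.834184169769287)
cover [205.8, 76.5, 265.2, 166.2] 0.86 ((0.5801267623901367, 0.20733842253684998), (0.11207007616758347, 0.08020172268152237), 6.83248233795166)
```

View pics/w2z.png

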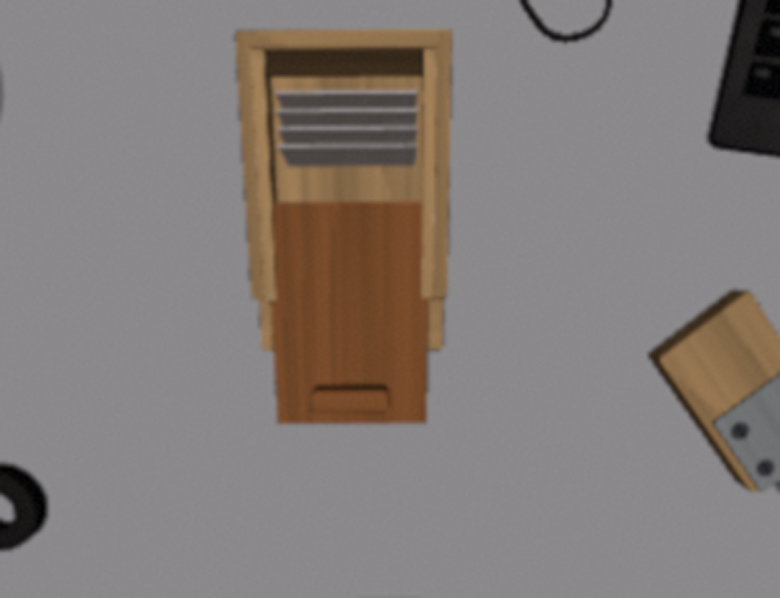

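Cover is drawn out about 64 mm with yaw 6.8°, and the ridge is at about (0.540, 0.201). I come down behind the ridge with the fingers shut.

Emit:
drive_tool(
  linear=[
    [-0.034,0.0155,-0.03],
    [0,0,-0.05],
    [0,0,-0.05],
    [0,0,-0.05],
    [0,0,-0.03],
    [0,0,-0.02],
    [0,0,0],
    [0,0,0],
  ],
  delta_rot=[
    [0,0,0],
    [0,0,0],
    [0,0,0],
    [0,0,0],
    [0,0,0],
    [0,0,0],
    [0,0,0],
    [0,0,0],
  ],
  hand=[-1,-1,-1,-1,-1,-1,-1,-1],
)

```text
time: 5.85
eef_pos: [0.5006, 0.1978, 0.0706]
tool_rot: [-3.142, -0.001, 0.12]
wrist_force: [0.2, 0.4, 0.9]
grip_width: -0.0002
```

Emit:
drive_tool(
  linear=[
    [0.0099,0.0012,0],
    [0.0099,0.0012,0],
    [0.0099,0.0012,0],
    [0.0099,0.0012,0],
    [0.0099,0.0012,0],
    [0.0099,0.0012,0],
    [0,0,0],
  ],
  delta_rot=[
    [0,0,0],
    [0,0,0],
    [0,0,0],
    [0,0,0],
    [0,0,0],
    [0,0,0],
    [0,0,0],
  ],
  hand=[-1,-1,-1,-1,-1,-1,-1],
)

```text
time: 6.72
eef_pos: [0.561, 0.2051, 0.0698]
tool_rot: [3.142, -0.003, 0.121]
wrist_force: [-0.4, -0.1, 0.8]
grip_width: -0.0001
```

```bash
python3 - <<'E'
from h import *
s=sense(); c=read_camera("wrist"); cv2.imwrite("pics/w3.png",c["img"]); print(s["eef_pos"],s["tool_rot"],s["wrist_force"])
E
```

```text
[0.56096356 0.20511323 0.0698481 ] [ 3.14155565e+00 -2.57484562e-03  1.20592023e-01] [-0.39682537 -0.05164217  0.793395  ]
```

View pics/w3.png

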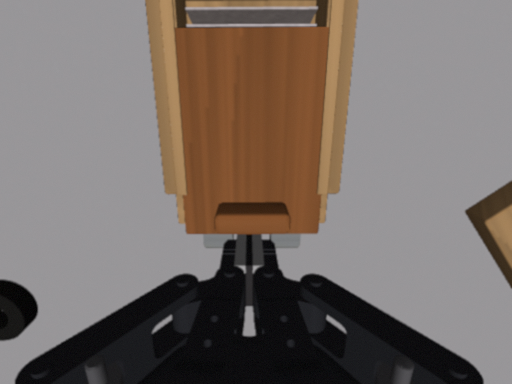

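The ridge is moving ahead of the fingers and the box knuckles show at about (240,252). I continue, with smaller steps near the stop.

Emit:
drive_tool(
  linear=[
    [0.0079,0.001,0],
    [0.006,0.0007,0],
    [0.004,0.0005,0],
    [0.002,0.0002,0],
    [0,0,0],
  ],
  delta_rot=[
    [0,0,0],
    [0,0,0],
    [0,0,0],
    [0,0,0],
    [0,0,0],
  ],
  hand=[-1,-1,-1,-1,-1],
)

```text
time: 7.4
eef_pos: [0.5794, 0.2074, 0.0698]
tool_rot: [3.142, -0.0, 0.121]
wrist_force: [-0.8, -0.4, -1.0]
grip_width: -0.0002
```

Emit:
drive_tool(
  linear=[
    [0.003,0.0004,0],
    [0.002,0.0002,0],
    [0,0,0],
  ],
  delta_rot=[
    [0,0,0],
    [0,0,0],
    [0,0,0],
  ],
  hand=[-1,-1,-1],
)

```text
time: 7.78
eef_pos: [0.5845, 0.208, 0.0699]
tool_rot: [-3.142, -0.001, 0.121]
wrist_force: [-1.2, 0.0, -0.3]
grip_width: 0.0001
```

Emit:
drive_tool(
  linear=[
    [0.002,0.0002,0],
    [0,0,0],
  ],
  delta_rot=[
    [0,0,0],
    [0,0,0],
  ],
  hand=[-1,-1],
)

```text
time: 8.02
eef_pos: [0.5865, 0.2083, 0.0699]
tool_rot: [-3.142, -0.001, 0.121]
wrist_force: [-1.0, -0.1, -0.5]
grip_width: -0.0
```

Emit:
drive_tool(
  linear=[
    [0.003,0.0004,0],
    [0,0,0],
  ],
  delta_rot=[
    [0,0,0],
    [0,0,0],
  ],
  hand=[-1,-1],
)

```text
time: 8.28
eef_pos: [0.5882, 0.2085, 0.0699]
tool_rot: [3.141, 0.002, 0.121]
wrist_force: [-4.4, -0.9, 2.1]
grip_width: 0.0001
```

Emit:
drive_tool(
  linear=[
    [0.003,0.0004,0],
    [0,0,0],
  ],
  delta_rot=[
    [0,0,0],
    [0,0,0],
  ],
  hand=[-1,-1],
)

```text
time: 8.52
eef_pos: [0.5882, 0.2085, 0.0698]
tool_rot: [3.141, 0.009, 0.121]
wrist_force: [-9.2, -1.6, 7.3]
grip_width: 0.0002
```

```bash
python3 - <<'E'
from h import *
s=sense(); c=read_camera("wrist"); cv2.imwrite("pics/w4.png",c["img"]); print(s["eef_pos"],s["tool_rot"],s["wrist_force"])
E
```

```text
[0.58822183 0.20850026 0.06982702] [3.14110909 0.00875796 0.12100078] [-9.15029681 -1.61062944  7.2974814 ]
```

View pics/w4.png

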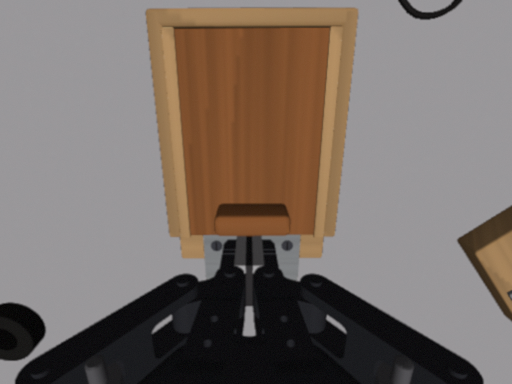

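There is a firm stop at 9 N with no further motion, and the cover visibly closes the compartment. I back off and measure the hinge.

Emit:
drive_tool(
  linear=[
    [-0.02,-0.0024,0],
    [-0.02,-0.0024,0.02],
    [-0.02,-0.0024,0.05],
    [0,0,0.06],
    [0,0,0],
    [0,0,0],
  ],
  delta_rot=[
    [0,0,0],
    [0,0,0],
    [0,0,0],
    [0,0,0],
    [0,0,0],
    [0,0,0],
  ],
  hand=[-1,-1,-1,-1,-1,-1],
)

```text
time: 9.32
eef_pos: [0.533, 0.2018, 0.2003]
tool_rot: [-3.142, -0.003, 0.121]
wrist_force: [-0.2, 0.7, -0.4]
grip_width: 0.0001
```

```bash
python3 - <<'E'
from h import *
s=sense(); c=read_camera("wrist"); cv2.imwrite("pics/w5.png",c["img"]); print(s["eef_pos"],s["tool_rot"])
for k,z in [("slip_box",0.0),("hinge_axis",.036),("cover_grip",.072)]:
    for d in pinpoint(c,k): print(k,np.round(d["point"],1),round(d["confidence"],2),np.round(ray(c,d["point"],z,s),4))
for k in ["slip_box","cover"]:
  for d in regions_of(c,k):
    m=d["mask"].astype(np.uint8); ct=max(cv2.findContours(m,0,1)[0],key=cv2.contourArea)
    p=np.array([ray(c,(q[0][1],q[0][0]),.061,s)[:2] for q in ct],np.float32)
    print(k,d["rect"],d["confidence"],cv2.minAreaRect(p))
cv2.imwrite("pics/w5z.png",cv2.resize(c["img"][80:260,130:390],None,fx=3,fy=3,interpolation=2))
E
```

```text
[0.53295626 0.20182717 0.20026148] [-3.14155078e+00 -2.67094151e-03  1.20514971e-01]
slip_box [151.5 250.1] 0.93 [0.5501 0.2034 0.    ]
hinge_axis [157.7 251.4] 0.75 [0.55  0.202 0.036]
cover_grip [105.7 251.9] 0.61 [0.6065 0.2089 0.072 ]
slip_box [194.8, 0.0, 310.8, 169.0] 0.91 ((0.6207720041275024, 0.21255412697792053), (0.14780548214912415, 0.10094176977872849), 6.931045055389404)
cover [209.4, 0.0, 293.1, 122.7] 0.85 ((0.6423952579498291, 0.2148168981075287), (0.10433065891265869, 0.07578230649232864), 6.969019889831543)
```

View pics/w5z.png

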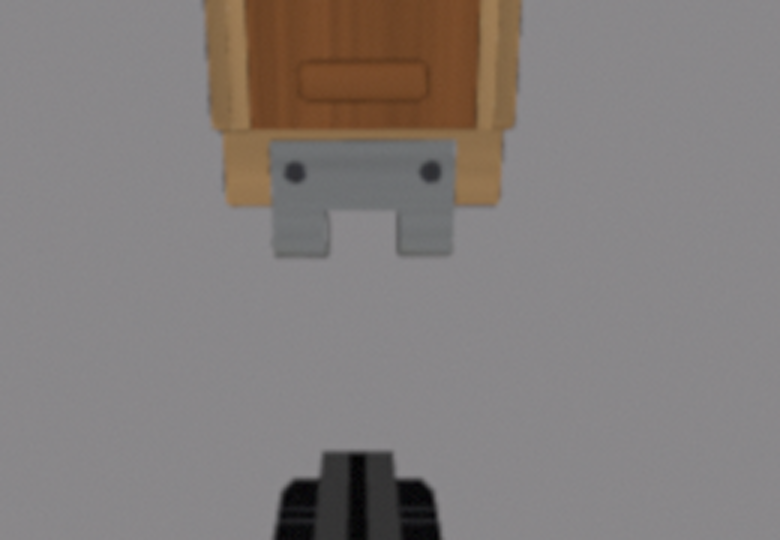

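```bash
cat >> h.py <<'E'
from scipy.optimize import least_squares
def fitpose(c,s,M,px,x0,z0=0):
    M=np.array(M,float)/1000; px=np.array(px,float)
    def W(p): 
        a=p[2]; return np.c_[p[0]+M[:,0]*np.cos(a)-M[:,1]*np.sin(a),p[1]+M[:,0]*np.sin(a)+M[:,1]*np.cos(a),M[:,2]+z0]
    r=least_squares(lambda p:(proj(c,W(p),s)-px).ravel(),x0,x_scale=[.01,.01,.1],loss="soft_l1")
    return r.x,(proj(c,W(r.x),s)-px)
E
python3 - <<'E'
from h import *
s=sense(); c=read_camera("wrist")
f=lambda u,v:(u/3+130-.33,v/3+80-.33)
for jz in (42,45):
  M=[(11,50,jz),(11,-50,jz),(40,50,64),(40,-50,64),(11,13,45),(11,-13,45),(11,33,45),(11,-33,45)]
  px=[f(226,205),f(500,205),f(209,128),f(517,128),f(329,210),f(397,210),f(273,208),f(454,208)]
  p,e=fitpose(c,s,M,px,[.55,.2,.12]); print(np.round(p,4),np.degrees(p[2])); print(np.round(e,1).tolist())
i=c["img"].copy()
a=p[2]
for y in (33,13,-13,-33):
  for x in (0,):
    P=[p[0]+.001*(x*np.cos(a)-y*np.sin(a)),p[1]+.001*(x*np.sin(a)+y*np.cos(a)),.045]
    q=proj(c,P,s)[0]; cv2.drawMarker(i,tuple(int(round(t)) for t in q),(0,0,255),0,5,1)
cv2.imwrite("pics/w6.png",cv2.resize(i[100:200,180:330],None,fx=5,fy=5,interpolation=0))
E
```

```text
[0.5488 0.2028 0.1218] 6.977958701784297
[[-0.7, 0.4], [0.6, 0.3], [-0.0, 0.5], [0.3, 0.4], [-0.9, -0.8], [0.8, -0.8], [-0.9, -0.1], [0.5, -0.1]]
[0.5489 0.2028 0.1218] 6.979107295957618
[[-1.2, 0.8], [1.1, 0.7], [-0.1, 0.4], [0.3, 0.3], [-0.9, -0.9], [0.8, -0.9], [-0.9, -0.2], [0.5, -0.3]]
```

View pics/w6.png

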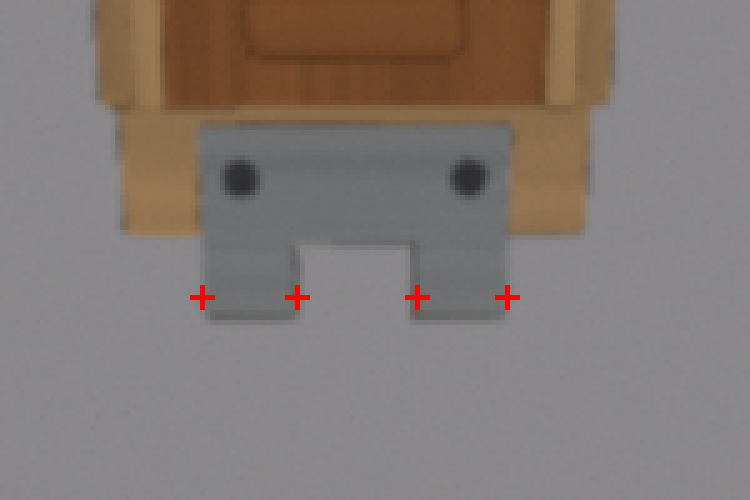

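Hinge is at about (0.549, 0.2028) with yaw 6.95°. Now to the flap.

Emit:
drive_tool(
  linear=[
    [-0.01,-0.05,0],
    [-0.01,-0.055,0],
    [-0.01,-0.055,0],
    [-0.01,-0.055,0],
    [-0.01,-0.055,0],
    [-0.01,-0.055,0],
    [-0.01,-0.055,0],
    [-0.008,-0.044,0],
    [0,0,0],
    [0,0,0],
  ],
  delta_rot=[
    [0,0,-4],
    [0,0,-4],
    [0,0,-4],
    [0,0,-2.9],
    [0,0,0],
    [0,0,0],
    [0,0,0],
    [0,0,0],
    [0,0,0],
    [0,0,0],
  ],
  hand=[1,1,1,1,1,1,1,1,1,1],
)

```text
time: 10.92
eef_pos: [0.4537, -0.2217, 0.1994]
tool_rot: [-3.14, 0.001, -0.14]
wrist_force: [0.3, 0.3, 0.2]
grip_width: 0.0851
```

```bash
python3 - <<'E'
from h import *
s=sense(); c=read_camera("wrist"); cv2.imwrite("pics/w7.png",c["img"]); print(s["eef_pos"],s["tool_rot"])
for k,z in [("flap",0.0),("flap_hole",.012)]:
    for d in pinpoint(c,k): print(k,np.round(d["point"],1),round(d["confidence"],2),np.round(ray(c,d["point"],z,s),4))
for k in ["flap"]:
  for d in regions_of(c,k):
    m=d["mask"].astype(np.uint8); ct=max(cv2.findContours(m,0,1)[0],key=cv2.contourArea)
    p=np.array([ray(c,(q[0][1],q[0][0]),.018,s)[:2] for q in ct],np.float32)
    print(k,d["rect"],d["confidence"],cv2.minAreaRect(p))
cv2.imwrite("pics/w7z.png",cv2.resize(c["img"][80:240,150:350],None,fx=4,fy=4,interpolation=2))
E
```

```text
[ 0.4537403  -0.22166334  0.19943469] [-3.14042614e+00  1.16154099e-03 -1.40078607e-01]
flap [150.  248.9] 0.84 [ 0.4719 -0.2229  0.    ]
flap [215.9 362.6] 0.77 [ 0.3629 -0.3613  0.    ]
flap [98.7 80.4] 0.69 [ 0.5597 -0.0355  0.    ]
flap_hole [247.5 402.5] 0.98 [ 0.3145 -0.4098  0.012 ]
flap_hole [138.6 124.5] 0.65 [ 0.5081 -0.0797  0.012 ]
flap_hole [105.7 250.3] 0.61 [ 0.5241 -0.2319  0.012 ]
flap [321.5, 175.3, 414.5, 265.4] 0.84 ((0.3559347987174988, -0.367570161819458), (0.14491350948810577, 0.06313756853342056), 41.21393585205078)
flap [13.4, 47.1, 138.6, 147.8] 0.84 ((0.5515614748001099, -0.04074503481388092), (0.13962697982788086, 0.06946945190429688), 45.33055877685547)
flap [230.4, 98.9, 273.1, 186.7] 0.57 ((0.48000097274780273, -0.22571787238121033), (0.0472843199968338, 0.10175380110740662), 80.78646087646484)
```

View pics/w7z.png

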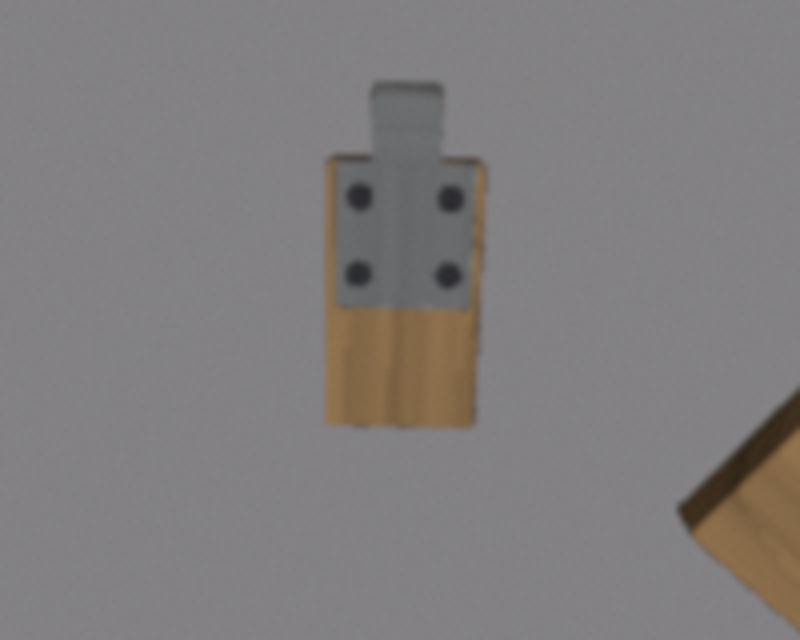

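```bash
python3 - <<'E'
from h import *
s=sense(); c=read_camera("wrist")
f=lambda u,v:(u/4+150-.375,v/4+80-.375)
M=[(40,23,18),(40,-23,18),(-40,23,18),(-40,-23,18),(0,20,21),(0,-20,21)]
px=[f(328,161),f(483,165),f(327,425),f(474,427),f(337,307),f(468,307)]
p,e=fitpose(c,s,M,px,[.47,-.223,-.15]); print(np.round(p,4),np.degrees(p[2])); print(np.round(e,1).tolist())
a=p[2]; print("hole",p[0]+.052*np.cos(a),p[1]+.052*np.sin(a))
u=np.array([np.cos(a),np.sin(a)])
print(s["eef_pos"][:2],p[:2]-s["eef_pos"][:2], np.degrees(a-s["tool_rot"][2]))
E
```

```text
[ 0.4696 -0.2235 -0.1542] -8.836174850603564
[[-0.9, 0.1], [0.9, -0.2], [-0.5, 1.1], [0.4, 1.3], [-0.7, -1.1], [0.8, -0.5]]
hole 0.5209635506373549 -0.23145676055534126
[ 0.45424836 -0.22080051] [ 0.01533235 -0.00266854] -0.9605386350406034
```

Flap origin is at (0.470, -0.2235) with yaw -8.9°. I descend with the jaws preset to about 58 mm.

Emit:
drive_tool(
  linear=[
    [0.02,-0.0033,-0.03],
    [0,0,-0.05],
    [0,0,-0.05],
    [0,0,-0.03],
    [0,0,-0.02],
    [0,0,-0.009],
    [0,0,0],
    [0,0,0],
  ],
  delta_rot=[
    [0,0,-0.9],
    [0,0,0],
    [0,0,0],
    [0,0,0],
    [0,0,0],
    [0,0,0],
    [0,0,0],
    [0,0,0],
  ],
  hand=[0.36,0.36,0.36,0.36,0.36,0.36,0.36,0.36],
)

```text
time: 12.18
eef_pos: [0.4748, -0.2257, 0.0117]
tool_rot: [3.141, -0.002, -0.155]
wrist_force: [0.7, -0.8, -0.6]
grip_width: 0.0583
```

```bash
python3 - <<'E'
from h import *
s=sense(); c=read_camera("wrist"); cv2.imwrite("pics/w8.png",c["img"]); print(s["eef_pos"],s["tool_rot"],s["grip_width"])
cv2.imwrite("pics/w8z.png",cv2.resize(c["img"][100:300,120:380],None,fx=3,fy=3,interpolation=2))
c=read_camera("scene"); cv2.imwrite("pics/s8z.png",cv2.resize(c["img"][140:240,200:360],None,fx=5,fy=5,interpolation=2))
E
```

```text
[ 0.47476659 -0.22570242  0.01173835] [ 3.14078033e+00 -1.53097936e-03 -1.54777972e-01] 0.058272460849901085
```

View pics/w8z.png

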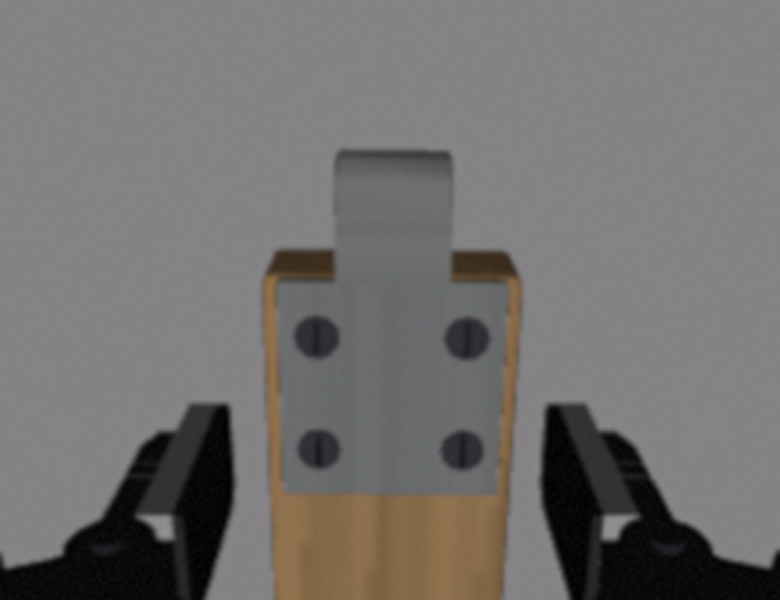

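View pics/s8z.png

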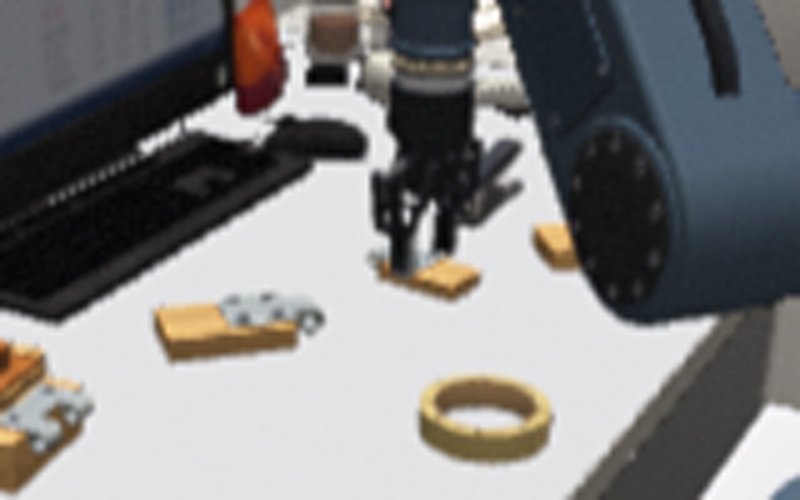

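Emit:
drive_tool(
  linear=[
    [0,0,-0.006],
    [0,0,-0.003],
    [0,0,-0.001],
    [0,0,0],
  ],
  delta_rot=[
    [0,0,0],
    [0,0,0],
    [0,0,0],
    [0,0,0],
  ],
  hand=[0.36,0.36,0.36,0.36],
)

```text
time: 12.78
eef_pos: [0.4741, -0.2255, 0.0007]
tool_rot: [-3.141, 0.0, -0.155]
wrist_force: [-0.5, -1.0, 0.5]
grip_width: 0.0579
```

Emit:
drive_tool(
  linear=[
    [0,0,0],
    [0,0,0],
    [0,0,0],
    [0,0,0],
  ],
  delta_rot=[
    [0,0,0],
    [0,0,0],
    [0,0,0],
    [0,0,0],
  ],
  hand=[-1,-1,-1,-1],
  squeeze=60,
)

```text
time: 13.28
eef_pos: [0.4743, -0.2256, 0.0012]
tool_rot: [3.141, -0.0, -0.155]
wrist_force: [-0.2, 1.1, 5.5]
grip_width: 0.0448
```

```bash
python3 - <<'E'
from h import *
s=sense(); c=read_camera("wrist"); print(s["eef_pos"],s["tool_rot"],s["grip_width"],s["wrist_force"])
cv2.imwrite("pics/w9z.png",cv2.resize(c["img"][100:300,120:380],None,fx=3,fy=3,interpolation=2))
E
```

```text
[ 0.47426886 -0.22556782  0.00122405] [ 3.14139281e+00 -4.30075064e-04 -1.55128114e-01] 0.044782341109170364 [-0.22853858  1.11953347  5.45679419]
```

View pics/w9z.png

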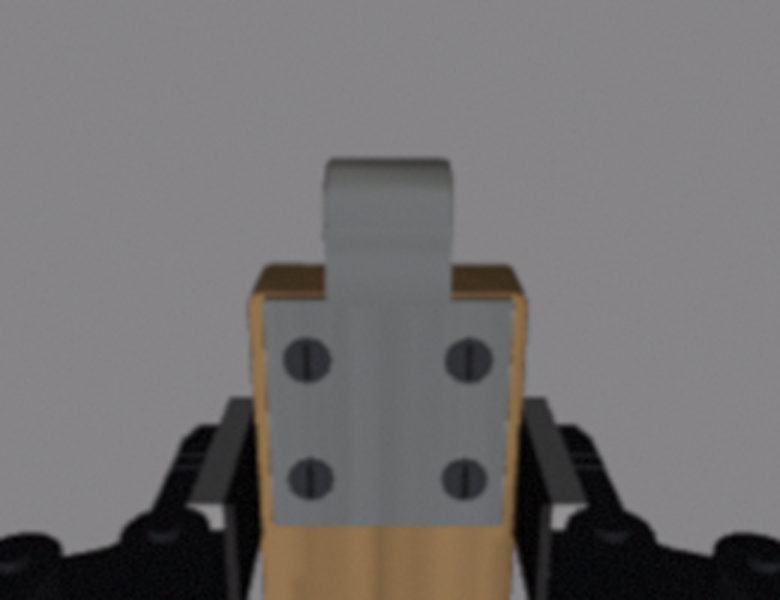

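Gripped at 44.8 mm. I lift and turn toward the box, going high over flap A.

Emit:
drive_tool(
  linear=[
    [0,0,0.005],
    [0,0,0.02],
    [0,0,0.04],
    [0,0,0.04],
    [0,0,0.02],
    [0,0,0],
    [0,0,0],
    [0,0,0],
  ],
  delta_rot=[
    [0,0,0],
    [0,0,0],
    [0,0,0],
    [0,0,0],
    [0,0,0],
    [0,0,0],
    [0,0,0],
    [0,0,0],
  ],
  hand=[-1,-1,-1,-1,-1,-1,-1,-1],
)

```text
time: 14.32
eef_pos: [0.4733, -0.2249, 0.1245]
tool_rot: [-3.14, 0.003, -0.155]
wrist_force: [-0.7, -1.0, -1.4]
grip_width: 0.0446
```

```bash
python3 - <<'E'
from h import *
s=sense(); c=read_camera("wrist"); print(s["eef_pos"],s["tool_rot"],s["grip_width"],s["wrist_force"],s["moment"])
cv2.imwrite("pics/w10z.png",cv2.resize(c["img"][100:300,120:380],None,fx=3,fy=3,interpolation=2))
for k in ("flap","flap_hole"):
  print(k,[(d["point"],d["confidence"]) for d in pinpoint(c,k)])
c=read_camera("scene"); cv2.imwrite("pics/s10z.png",cv2.resize(c["img"][120:240,200:360],None,fx=5,fy=5,interpolation=2))
E
```

```text
[ 0.47333344 -0.22494849  0.12453441] [-3.14016153e+00  2.60444816e-03 -1.55232222e-01] 0.04459626763405467 [-0.66931864 -0.95250821 -1.39184475] [ 0.02445568  0.03629102 -0.02629208]
flap [([257.0, 388.3], 0.64), ([247.6, 243.9], 0.6), ([129.2, 36.6], 0.6)]
flap_hole [([171.4, 91.5], 0.92), ([298.3, 437.1], 0.81), ([166.0, 247.7], 0.64)]
```

View pics/w10z.png

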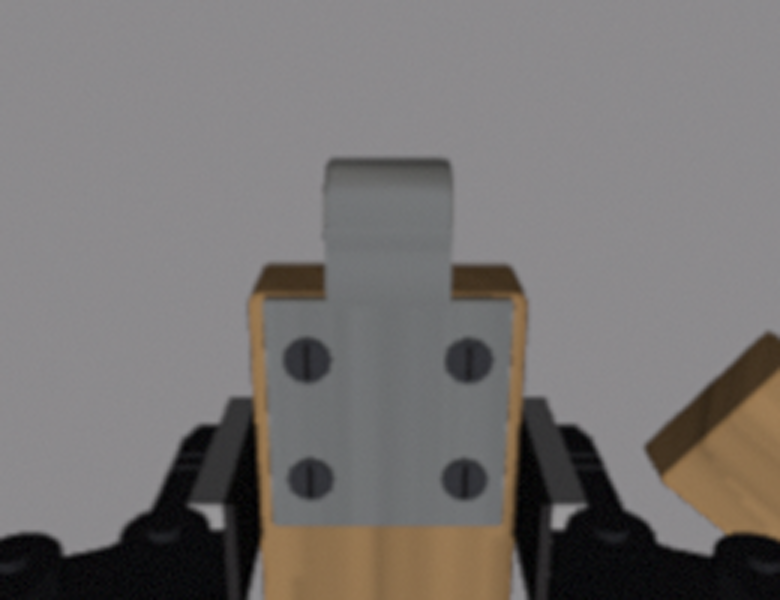

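View pics/s10z.png

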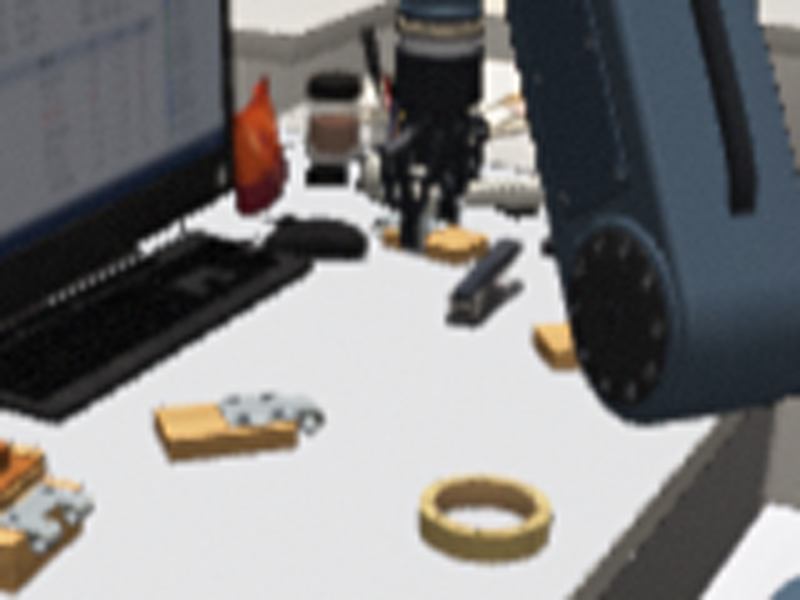

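Wrist image is identical before and after the lift, so there was no slip and the flap is level. Now I fit the flap in the tool frame.

```bash
cat >> h.py <<'E'
def sil(c,s,T,cx,cz,r,y,top):
    "extreme image row of a barrel end circle; T 4x4 body->world"
    t=np.linspace(0,2*np.pi,180); P=np.c_[cx+r*np.cos(t),0*t+y,cz+r*np.sin(t),0*t+1]
    q=proj(c,(T@P.T).T[:,:3],s); i=q[:,1].argmin() if top else q[:,1].argmax()
    return q[i]
def T2(x,y,z,a):
    T=np.eye(4);T[:3,:3]=R.from_euler("z",a).as_matrix();T[:3,3]=[x,y,z];return T
E
python3 - <<'E'
from h import *
s=sense(); c=read_camera("wrist"); s0=s
z0=s["eef_pos"][2]-.0012
f=lambda u,v:np.array((u/3+120-.33,v/3+100-.33))
M=np.array([(.04,.023,.018),(.04,-.023,.018)]); px=[f(251,296),f(526,296)]
def res(p):
    T=T2(p[0],p[1],z0,p[2]); r=[]
    for m,q in zip(M,px): r+=list(proj(c,T[:3,:3]@m+T[:3,3],s)[0]-q)
    for y,col in ((.01,327),(-.01,451)):
        q=sil(c,s,T,.052,.012,.009,y,True)-f(col,158); r+=[q[0],q[1]]
    for y,q in ((.02,f(272,524)),(-.02,f(503,524))): r.append((proj(c,T[:3,:3]@np.array([0,y,.021])+T[:3,3],s)[0]-q)[0])
    return np.array(r)
r=least_squares(res,[.47,-.223,-.155],x_scale=[.01,.01,.1]); p=r.x
print(np.round(p,4),np.degrees(p[2]),np.round(r.fun,1))
th=s["tool_rot"][2]; d=p[:2]-s["eef_pos"][:2]; ct,st=np.cos(th),np.sin(th)
off=np.array([ct*d[0]+st*d[1],-st*d[0]+ct*d[1]]); print("flap origin in tool-yaw frame",off,"dyaw deg",np.degrees(p[2]-th))
# target
by=np.radians(6.95); H=np.array([.549,.2028]); u=np.array([np.cos(by),np.sin(by)]); 
ty=by-(p[2]-th); o=H-.052*u; Rt=np.array([[np.cos(ty),-np.sin(ty)],[np.sin(ty),np.cos(ty)]])
tcp=o-Rt@off; print("TCP target",tcp,"yaw",np.degrees(ty),"z",.024+.0012,"now",s["eef_pos"],np.degrees(th))
print("standoff 50mm",tcp-.05*u,"shift",tcp-.05*u-s["eef_pos"][:2])
E
```

```text
[ 0.4691 -0.2235 -0.1575] -9.022534784152285 [-2.2  0.   2.2  0.3 -0.2 -0.1  0.1  0.  -0.3  0.4]
flap origin in tool-yaw frame [-0.00491469  0.00102821] dyaw deg -0.13263430098260204
TCP target [0.50238606 0.19609346] yaw 7.082634300982602 z 0.0252 now [ 0.47384054 -0.22530022  0.12514781] -8.889900483169683
standoff 50mm [0.45275345 0.1900433 ] shift [-0.02108709  0.41534352]
```

Emit:
drive_tool(
  linear=[
    [-0.003,0.05,0],
    [-0.003,0.055,0],
    [-0.003,0.055,0],
    [-0.003,0.055,0],
    [-0.003,0.055,0],
    [-0.003,0.055,0],
    [-0.003,0.055,0],
    [0,0.035,0],
    [0,0,0],
    [0,0,0],
  ],
  delta_rot=[
    [0,0,4],
    [0,0,4],
    [0,0,4],
    [0,0,4],
    [0,0,0],
    [0,0,0],
    [0,0,0],
    [0,0,0],
    [0,0,0],
    [0,0,0],
  ],
  hand=[-1,-1,-1,-1,-1,-1,-1,-1,-1,-1],
)

```text
time: 15.82
eef_pos: [0.453, 0.1892, 0.1258]
tool_rot: [3.141, 0.0, 0.125]
wrist_force: [-0.9, -1.0, -1.2]
grip_width: 0.044
```

Emit:
drive_tool(
  linear=[
    [0,0,-0.04],
    [0,0,-0.04],
    [0,0,-0.02],
    [0,0,0],
    [0,0,0],
    [0,0,0],
  ],
  delta_rot=[
    [0,0,0],
    [0,0,0],
    [0,0,0],
    [0,0,0],
    [0,0,0],
    [0,0,0],
  ],
  hand=[-1,-1,-1,-1,-1,-1],
)

```text
time: 16.58
eef_pos: [0.454, 0.1893, 0.027]
tool_rot: [-3.142, -0.002, 0.124]
wrist_force: [0.5, 0.0, -1.3]
grip_width: 0.0445
```

```bash
python3 - <<'E'
from h import *
s=sense(); c=read_camera("wrist"); print(s["eef_pos"],s["tool_rot"],np.degrees(s["tool_rot"][2]),s["grip_width"],s["wrist_force"])
cv2.imwrite("pics/w11z.png",cv2.resize(c["img"][60:260,120:380],None,fx=3,fy=3,interpolation=2))
E
```

```text
[0.45403874 0.18929425 0.02695606] [-3.14150712e+00 -2.26795439e-03  1.23530862e-01] 7.0777970089763995 0.04451429886458458 [ 0.47065187  0.00854381 -1.26663196]
```

View pics/w11z.png

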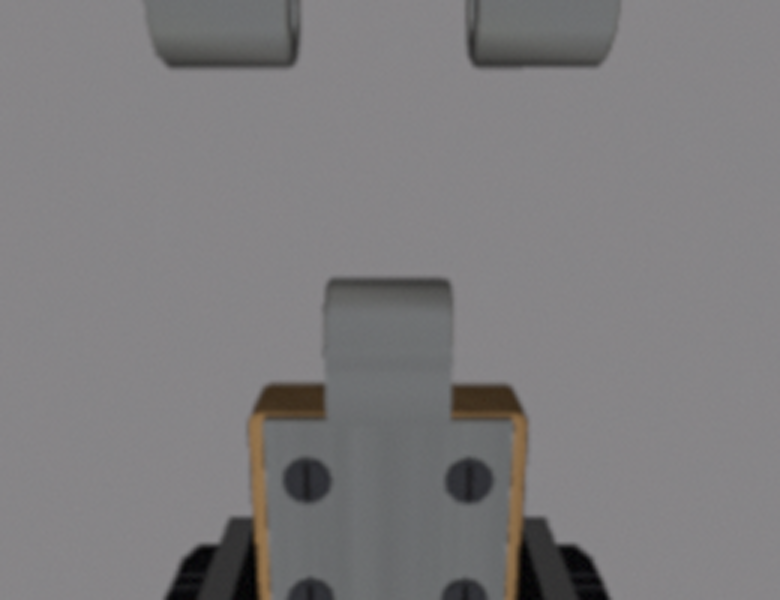

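The flap knuckle sits 0.7 mm to -y of the gap middle and the two are parallel. I correct that, lower 1.5 mm and advance 35 mm.

Emit:
drive_tool(
  linear=[
    [0.0099,0.0019,-0.0015],
    [0.0099,0.0012,0],
    [0.0099,0.0012,0],
    [0.005,0.0006,0],
    [0,0,0],
    [0,0,0],
  ],
  delta_rot=[
    [0,0,0],
    [0,0,0],
    [0,0,0],
    [0,0,0],
    [0,0,0],
    [0,0,0],
  ],
  hand=[-1,-1,-1,-1,-1,-1],
)

```text
time: 17.38
eef_pos: [0.4872, 0.1943, 0.0242]
tool_rot: [3.142, 0.001, 0.124]
wrist_force: [-0.0, -0.2, -1.1]
grip_width: 0.0446
```

```bash
python3 - <<'E'
from h import *
s=sense(); c=read_camera("wrist"); print(s["eef_pos"],s["tool_rot"],np.degrees(s["tool_rot"][2]),s["grip_width"],s["wrist_force"])
cv2.imwrite("pics/w12z.png",cv2.resize(c["img"][60:260,120:380],None,fx=3,fy=3,interpolation=2))
E
```

```text
[0.4872021  0.19433646 0.02422878] [3.14156307e+00 1.14052773e-03 1.24162011e-01] 7.11395918312318 0.044599555524094094 [-0.0076987  -0.18234128 -1.08766472]
```

View pics/w12z.png

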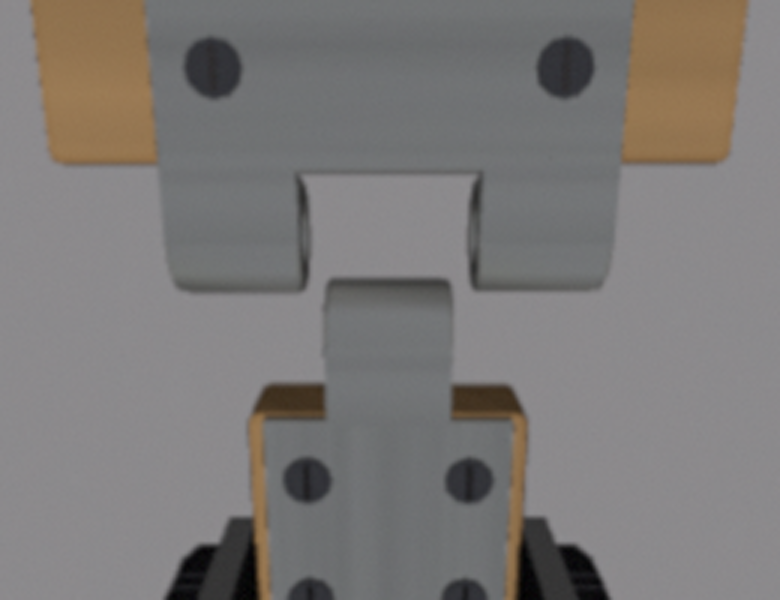

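Centred within 0.3 mm. Now I fit both parts, with height free, from this one picture to get their relative pose.

```bash
cat >> h.py <<'E'
f3=lambda u,v,ox=120,oy=60:np.array((u/3+ox-.33,v/3+oy-.33))
def rel(c,s,boxpts,flappts,boxsil,flapsil,b0,f0):
    def mk(pts,sl,cx,cz,top):
        def res(p):
            T=T2(*p); r=[]
            for m,q,w in pts:
                m=np.array(m)/1000; d=proj(c,T[:3,:3]@m+T[:3,3],s)[0]-q
                r+=list(d*np.array(w))
            for y,q,w in sl: r+=list((sil(c,s,T,cx,cz,.009,y/1000,top)-q)*np.array(w))
            return np.array(r)
        return res
    rb=least_squares(mk(boxpts,boxsil,0,.036,False),b0,x_scale=[.01,.01,.01,.1])
    rf=least_squares(mk(flappts,flapsil,.052,.012,True),f0,x_scale=[.01,.01,.01,.1])
    B,F=T2(*rb.x),T2(*rf.x); h=F@np.array([.052,0,.012,1]); d=np.linalg.inv(B)@h
    return rb,rf,d[:3]-np.array([0,0,.036]),np.degrees(rf.x[3]-rb.x[3])
E
cat > r12.py <<'E'
from h import *
s=sense(); c=read_camera("wrist"); a=s["tool_rot"][2]
bp=[((11,13,45),f3(297,173),(1,1)),((11,-13,45),f3(481,173),(1,1)),((11,33,45),f3(158,166),(1,0)),((11,-33,45),f3(623,166),(1,0)),((11,50,42),f3(49,161),(1,1)),((11,-50,42),f3(731,161),(1,1))]
bs=[(33,f3(180,290),(0,1)),(13,f3(295,290),(0,1)),(-13,f3(480,290),(0,1)),(-33,f3(600,290),(0,1))]
fp=[((40,23,18),f3(251,416),(1,1)),((40,-23,18),f3(526,416),(1,1)),((40,20,21),f3(264,418),(1,0)),((40,-20,21),f3(511,418),(1,0))]
fs=[(10,f3(327,279),(1,1)),(-10,f3(451,279),(1,1))]
rb,rf,d,dy=rel(c,s,bp,fp,bs,fs,[.549,.2028,0,a],[.485,.194,.024,a])
print("box",np.round(rb.x,4),np.round(rb.fun,1)); print("flap",np.round(rf.x,4),np.round(rf.fun,1))
print("hole rel hinge (box frame) mm",np.round(d*1000,2),"yaw",dy, s["eef_pos"])
E
python3 r12.py
```

```text
box [ 0.5499  0.2029 -0.0022  0.1248] [ 0.6 -2.4 -0.1 -2.4  0.3  0.  -0.8 -0.  -0.1  1.3 -0.   1.3  0.   0.6
  0.   0.6 -0.   0.6 -0.   0.6]
flap [0.4812 0.1946 0.0187 0.122 ] [-0.7 -0.6  0.5 -0.4  0.1  0.   0.3  0.   0.4  0.4 -0.7  0.5]
hole rel hinge (box frame) mm [-17.14   0.18  -3.1 ] yaw -0.16202255225981946 [0.48715771 0.19432783 0.02426441]
```

```bash
python3 - <<'E'
exec(open("r12.py").read().split("rb,rf")[0])
# only knuckle features, z fixed vs free
for nm,b in (("jamb+sil",[bp[4],bp[5]]),("leaf sides+sil",[((11,33,45),f3(158,166),(1,0)),((11,-33,45),f3(623,166),(1,0)),((11,13,45),f3(297,180),(1,0)),((11,-13,45),f3(481,180),(1,0))])):
    rb,rf,d,dy=rel(c,s,b,[],bs,fs,[.549,.2028,0,a],[.485,.194,.024,a])
    print(nm,"box",np.round(rb.x,4),"flap",np.round(rf.x,4),np.round(d*1000,2))
E
python3 - <<'E'
import sys; sys.path.insert(0,'.')
from h import *
s=sense(); c=read_camera("wrist"); a=s["tool_rot"][2]
# predicted px for nominal poses
zf=s["eef_pos"][2]-.0012
T=T2(.549,.2028,0,np.radians(6.95))
P=[(11,50,42),(11,-50,42),(11,33,45),(11,-33,45),(11,13,45)]
print("box pred",[np.round((proj(c,(T@np.array([*np.array(m)/1000,1]))[:3],s)[0]-[120,60])*3+1).tolist() for m in P],(sil(c,s,T,0,.036,.009,.013,False)-[120,60])*3)
E
```

```text
jamb+sil box [ 0.5503  0.2029 -0.0022  0.1246] flap [0.4823 0.1945 0.0226 0.1246] [-16.53   0.12   0.76]
leaf sides+sil box [ 0.5504  0.2029 -0.0013  0.1249] flap [0.4823 0.1945 0.0226 0.1246] [-16.61   0.08  -0.09]
box pred [[44.0, 172.0], [736.0, 174.0], [156.0, 174.0], [624.0, 175.0], [298.0, 174.0]] [305.08192634 299.71293306]
```

Emit:
drive_tool(
  linear=[
    [0.005,0.0006,0.0008],
    [0.005,0.0006,0],
    [0.004,0.0005,0],
    [0,0,0],
    [0,0,0],
    [0,0,0],
  ],
  delta_rot=[
    [0,0,0],
    [0,0,0],
    [0,0,0],
    [0,0,0],
    [0,0,0],
    [0,0,0],
  ],
  hand=[-1,-1,-1,-1,-1,-1],
)

```text
time: 18.32
eef_pos: [0.5016, 0.1961, 0.0251]
tool_rot: [-3.142, 0.0, 0.124]
wrist_force: [-1.1, 0.1, -1.7]
grip_width: 0.0444
```

```bash
python3 - <<'E'
from h import *
for i in range(4):
    s=sense(); c=read_camera("wrist"); print(np.round(s["eef_pos"],4),np.round(np.degrees(s["tool_rot"]),2),np.round(s["wrist_force"],1))
cv2.imwrite("pics/w13z.png",cv2.resize(c["img"][60:260,120:380],None,fx=3,fy=3,interpolation=2))
E
```

```text
[0.5016 0.1961 0.0251] [-1.80e+02  2.00e-02  7.11e+00] [-1.1  0.1 -1.7]
[0.5016 0.1961 0.0252] [1.80e+02 2.00e-02 7.12e+00] [ 0.  -0.3 -1.5]
[0.5016 0.1961 0.0252] [-1.80e+02  2.00e-02  7.11e+00] [ 0.2 -0.2 -1.4]
[0.5017 0.1961 0.0252] [1.80e+02 1.00e-02 7.11e+00] [ 0.2 -0.6 -0.6]
```

View pics/w13z.png

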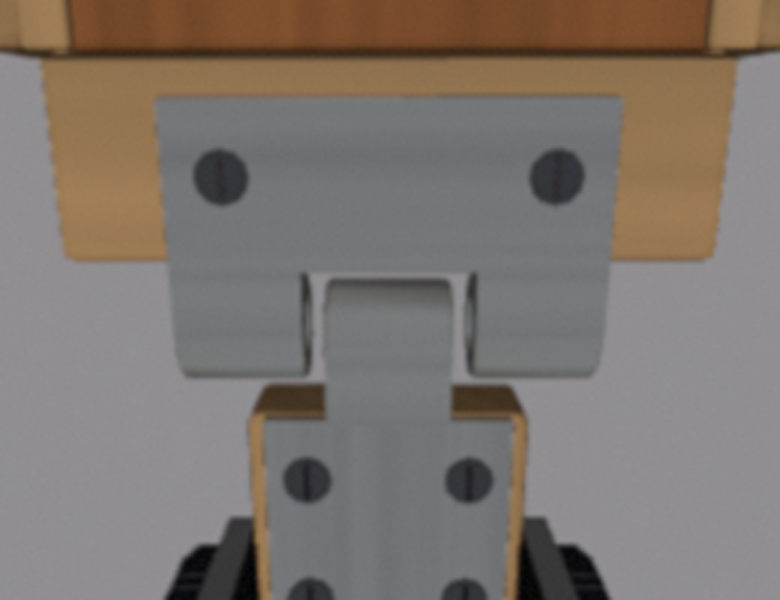

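```bash
python3 - <<'E'
from h import *
s=sense(); c=read_camera("wrist"); a=s["tool_rot"][2]
fs=[(10,f3(327,279)),(-10,f3(451,279))]; bs=[(13,f3(308,376)),(-13,f3(470,376))]
for zb,zf in ((0,.024),(-.0015,.0225),(0,.023),(0,.025)):
    rb=least_squares(lambda p:[(sil(c,s,T2(p[0],.2028,zb,a),0,.036,.009,y/1e3,False)-q)[1] for y,q in bs],[.549])
    rf=least_squares(lambda p:np.ravel([(sil(c,s,T2(p[0],p[1],zf,a),.052,.012,.009,y/1e3,True)-q) for y,q in fs]),[.497,.19])
    h=rf.x+.052*np.array([np.cos(a),np.sin(a)])
    print(zb,zf,rb.x,rf.x,"hole x",h,"rem dx",rb.x[0]-h[0], np.round(rf.fun,1))
    # y: inner edges of gap
T=T2(rb.x[0],.2028,0,a)
for y in (13,-13,33,-33): print(y,(proj(c,(T@np.array([.011,y/1e3,.045,1]))[:3],s)[0]-[120,60])*3+1)
# flap knuckle width check
for zf in (.022,.024,.026):
    T=T2(rf.x[0],rf.x[1],zf,a); print(zf,[np.round((proj(c,(T@np.array([.052,y,.021,1]))[:3],s)[0]-[120,60])*3+1,1).tolist() for y in(.01,-.01)])
# predict 'aligned' box inner edges at hinge top vs. measured
for zb in (-.002,0,.002):
    T=T2(.5495,.2028,zb,a); print(zb,[np.round((proj(c,(T@np.array([0,y,.045,1]))[:3],s)[0]-[120,60])*3+1,1).tolist() for y in(.033,.013,-.013,-.033)])
cv2.imwrite("pics/w13c.png",cv2.resize(c["img"][140:200,170:330],None,fx=5,fy=5,interpolation=2))
E
```

```text
0 0.024 [0.55095223] [0.49685322 0.19631245] hole x [0.54845242 0.2027562 ] rem dx 0.0024998082311591396 [-0.1 -0.   0.1  0. ]
-0.0015 0.0225 [0.5504708] [0.49656579 0.19627366] hole x [0.54816499 0.20271741] rem dx 0.0023058025396269777 [ 0.1 -0.  -0.1  0. ]
0 0.023 [0.55095223] [0.4966616  0.19628659] hole x [0.54826081 0.20273034] rem dx 0.0026914214372985024 [ 0. -0. -0.  0.]
0 0.025 [0.55095223] [0.4970448  0.19633831] hole x [0.54864401 0.20278205] rem dx 0.0023082219847481156 [-0.3 -0.   0.3  0. ]
13 [302.30151897 261.69632004]
-13 [479.66515166 261.78415418]
33 [166.02849573 261.71954267]
-33 [615.93408817 261.94236152]
0.022 [[324.0, 345.5], [454.0, 345.6]]
0.024 [[323.1, 349.0], [455.0, 349.1]]
0.026 [[322.1, 352.7], [456.1, 352.8]]
-0.002 [[174.8, 340.1], [304.9, 340.1], [474.3, 340.2], [604.4, 340.3]]
0 [[171.6, 343.6], [303.7, 343.6], [475.6, 343.7], [607.6, 343.8]]
0.002 [[168.4, 347.1], [302.4, 347.2], [476.9, 347.3], [611.0, 347.4]]
```

View pics/w13c.png

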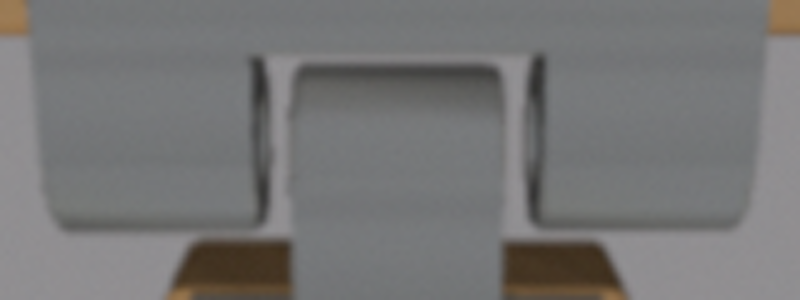

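Height is on target at 25.2 mm and the knuckle is centred sideways. The silhouettes leave about 2.0–2.4 mm to go, so I advance 1.8 mm and check contact force.

Emit:
drive_tool(
  linear=[
    [0.0009,0.0001,0],
    [0.0009,0.0001,0],
    [0,0,0],
    [0,0,0],
    [0,0,0],
  ],
  delta_rot=[
    [0,0,0],
    [0,0,0],
    [0,0,0],
    [0,0,0],
    [0,0,0],
  ],
  hand=[-1,-1,-1,-1,-1],
)

```text
time: 19.2
eef_pos: [0.5036, 0.1963, 0.0252]
tool_rot: [-3.142, 0.0, 0.124]
wrist_force: [-0.1, 0.4, -1.2]
grip_width: 0.0444
```

```bash
python3 - <<'E'
from h import *
for i in range(4):
    s=sense(); c=read_camera("wrist"); print(np.round(s["eef_pos"],4),np.round(np.degrees(s["tool_rot"]),2),np.round(s["wrist_force"],1),np.round(s["moment"],2))
cv2.imwrite("pics/w14c.png",cv2.resize(c["img"][130:210,170:330],None,fx=5,fy=5,interpolation=2))
a=s["tool_rot"][2]
# predicted picture of aligned state: box hinge such that box silhouette
for k in ["hinge_axis","flap_hole"]:
    for d in pinpoint(c,k): print(k,np.round(d["point"],1),round(d["confidence"],2),np.round(ray(c,d["point"],.036,s),4))
c=read_camera("scene"); cv2.imwrite("pics/s14.png",cv2.resize(c["img"][170:250,150:270],None,fx=6,fy=6,interpolation=2))
E
```

```text
[0.5036 0.1963 0.0252] [-180.      0.      7.11] [-0.1  0.4 -1.2] [-0.03 -0.01  0.02]
[0.5036 0.1963 0.0252] [-180.      0.      7.11] [-0.3  0.3 -1.2] [ 0.04 -0.   -0.03]
[0.5036 0.1963 0.0252] [180.     0.     7.12] [-1.1 -0.4 -1.4] [-0.02  0.07  0.  ]
[0.5036 0.1963 0.0252] [180.     0.     7.11] [-0.1 -0.  -1.2] [ 0.03  0.   -0.01]
flap_hole [170.2 247.4] 0.83 [0.5508 0.2039 0.036 ]
flap_hole [247.2 251. ] 0.38 [0.509  0.1968 0.036 ]
```

View pics/w14c.png

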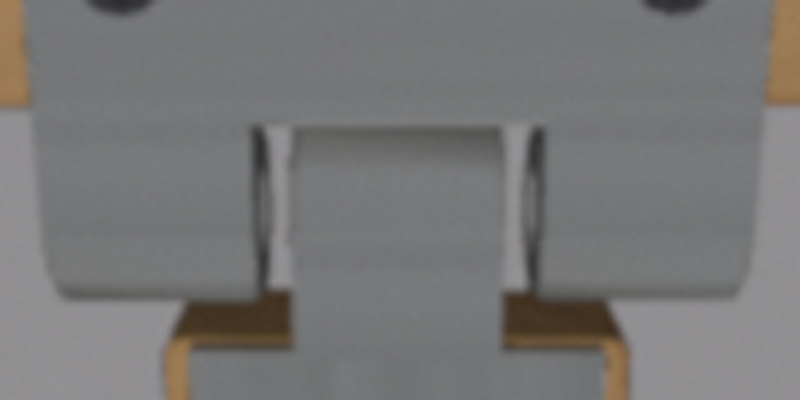

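View pics/s14.png

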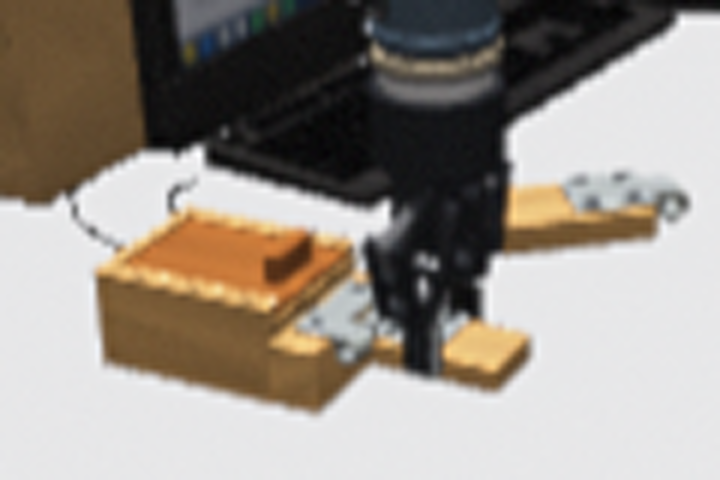

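```bash
python3 - <<'E'
from h import *
s=sense(); 
I=np.mean([read_camera("wrist")["img"].astype(float).mean(2) for _ in range(4)],0); c=read_camera("wrist")
np.save("I14.npy",I)
fl=I[:,232:268].mean(1); b=(I[:,185:215].mean(1)+I[:,284:314].mean(1))/2
for r in range(145,206): print(r,round(b[r],1),round(fl[r],1), end=" | " if (r%3) else "\n")
J=np.clip((I[130:210,170:330]-90)*5,0,255).astype(np.uint8)
cv2.imwrite("pics/w15c.png",cv2.resize(J,None,fx=5,fy=5,interpolation=2))
E
```

```text
145 118.7 118.5 | 146 118.1 117.8 | 147 117.4 117.3
148 117.7 117.5 | 149 118.7 118.6 | 150 119.6 119.5
151 120.2 120.2 | 152 119.9 120.4 | 153 119.0 119.4
154 118.1 111.4 | 155 117.3 95.1 | 156 116.8 89.8
157 117.4 94.7 | 158 118.8 98.9 | 159 120.3 102.1
160 121.1 105.7 | 161 121.5 109.7 | 162 121.5 114.1
163 121.5 118.0 | 164 121.4 120.3 | 165 121.2 121.6
166 120.7 121.8 | 167 120.2 121.5 | 168 119.7 121.1
169 119.0 121.0 | 170 118.7 120.6 | 171 118.3 120.5
172 117.7 120.2 | 173 117.2 119.9 | 174 116.8 119.6
175 116.1 120.1 | 176 116.2 120.8 | 177 118.1 120.6
178 119.6 119.5 | 179 120.0 118.3 | 180 119.9 117.5
181 120.0 117.1 | 182 120.1 117.1 | 183 120.3 118.4
184 120.5 119.9 | 185 120.0 121.0 | 186 115.8 121.4
187 109.1 121.5 | 188 101.4 121.5 | 189 101.1 121.3
190 113.4 121.2 | 191 118.4 120.8 | 192 117.4 120.2
193 115.8 119.6 | 194 114.4 119.0 | 195 113.2 118.4
196 113.7 118.1 | 197 118.6 117.7 | 198 122.2 116.9
199 122.7 116.2 | 200 127.6 115.6 | 201 131.0 115.3
202 131.9 116.0 | 203 131.8 116.3 | 204 132.1 116.2
205 132.4 116.2 |
```

View pics/w15c.png

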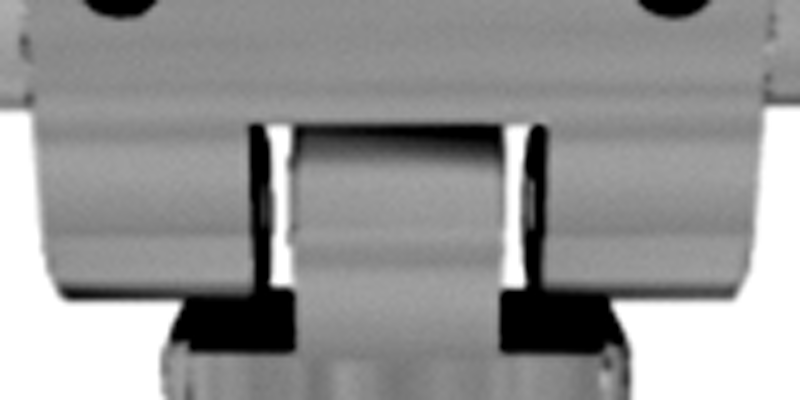

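```bash
python3 - <<'E'
from h import *
w=cv2.imread("pics/w12z.png").astype(float).mean(2)
p=w[:,345:435].mean(1); print([ (r,round(p[r])) for r in range(264,300,2)])
w=cv2.imread("pics/w12z.png").astype(float).mean(2); q=w[:,190:280].mean(1); print([ (r,round(q[r])) for r in range(276,306,2)])
s=sense(); c=read_camera("wrist"); a=s["tool_rot"][2]
for rb_ in (189.5,190.0,190.5):
  for rf_ in (152.4,153.0):
    B=least_squares(lambda p:[(sil(c,s,T2(p[0],.2028,0,a),0,.036,.009,.02,False))[1]-rb_],[.549]).x[0]
    F=least_squares(lambda p:[(sil(c,s,T2(p[0],.196,.024,a),.052,.012,.009,0,True))[1]-rf_],[.497]).x[0]
    print(rb_,rf_,B,F,"rem mm",1000*(B-F-.052*np.cos(a)))
T=T2(B,.2028,0,a); print("row x=0 top",proj(c,(T@[0,0.02,.045,1])[:3],s), "jamb edge",proj(c,(T@[.011,.045,.042,1])[:3],s),"leaf gap edge",proj(c,(T@[.011,.0,.045,1])[:3],s),proj(c,(T@[.011,.0,.042,1])[:3],s))
T=T2(F,.196,.024,a); print("row flap x=52 top",proj(c,(T@[.052,0,.021,1])[:3],s),"block front",proj(c,(T@[.04,.015,.018,1])[:3],s),proj(c,(T@[.04,.0,.021,1])[:3],s))
E
```

```text
[(264, 139), (266, 139), (268, 139), (270, 140), (272, 139), (274, 135), (276, 122), (278, 98), (280, 78), (282, 68), (284, 67), (286, 75), (288, 82), (290, 88), (292, 91), (294, 94), (296, 97), (298, 99)]
[(276, 112), (278, 108), (280, 105), (282, 101), (284, 96), (286, 92), (288, 89), (290, 94), (292, 106), (294, 121), (296, 134), (298, 138), (300, 139), (302, 139), (304, 139)]
189.5 152.4 0.5506002922146571 0.49899219102050846 rem mm 0.008422859618939516
189.5 153.0 0.5506002922146571 0.49869797507475155 rem mm 0.3026388053758433
190.0 152.4 0.5503422100259301 0.49899219102050846 rem mm -0.2496593291080873
190.0 153.0 0.5503422100259301 0.49869797507475155 rem mm 0.044556616648816494
190.5 152.4 0.5500838172664367 0.49899219102050846 rem mm -0.5080520886014406
190.5 153.0 0.5500838172664367 0.49869797507475155 rem mm -0.21383614284453678
row x=0 top [[205.63226406 177.10324013]] jamb edge [[150.39828475 151.94692843]] leaf gap edge [[249.57927603 153.23046911]] [[249.5626015  151.94069224]]
row flap x=52 top [[250.39006245 176.7679057 ]] block front [[218.98829311 199.13632004]] [[250.33145719 201.40369986]]
```

```bash
python3 - <<'E'
from h import *
s=sense(); print(s["time"],s["eef_pos"],s["grip_width"],np.round(s["wrist_force"],1),np.abs(s["joint_vel"]).max())
print(sign_off())
E
```

```text
19.85 [0.50364636 0.19631668 0.02518954] 0.044614886881885786 [-0.2 -0.3 -1.6] 0.0018665886379581266
the job is handed in; nothing more can be done
None
```

I shut the cover, picked up the smallest flap, and am holding its knuckle between the box's two knuckles, ready for the pin. I handed the job in at 19.85 s.

- **Cover:** I pushed it by the ridge until it stopped moving, at about 9 N. The wrist and scene pictures show it closed.
- **Flap:** I took the one at about (0.470, -0.2235), roughly 102 x 50 mm in outline; the two look-alikes are about 135–140 mm long. It is gripped across its width at 60 N. The wrist picture looked the same before and after the lift, so it did not slip.
- **Fit along the box:** the barrel outlines put the flap's hole within about ±0.5 mm of the hinge axis.
- **Fit sideways:** the knuckle is centred to about 0.1–0.2 mm in the gap, and the yaw error is about 0.2° or less.
- **Height and level:** the arm's reading puts the flap's underside at 24.0 mm, with pitch and roll about 0°.
- **Contact:** the only force on the wrist is about 1.5 N, roughly the flap's own weight, so it is not pressed against the box.

**Where checks disagreed:** height from the pictures was weaker than the other checks. One relative fit, using block edges and leaf corners that matched poorly, put the flap about 2 mm lower than the arm's reading. Two other fits put it 1–2 mm higher. I trusted the arm's reading, which I had referenced with the flap lying on the desk.

I stayed clear of the stapler, tape roll and jar, but took no final picture of them.

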